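# Sweep grip collars through the tray gate into the catch slot

### The job

Three round steel collars lie loose on the black sorting tray. With the fingertips, sweep them along the plate through the narrow gate, one at a time, so that all three drop into the catch slot behind it. Do not pick anything up, and leave the jar, the square brass block and everything else on the bench where they stand.

Things in the scene. Friction and masses are not known exactly. Their poses are not given: they have to be found in the camera images.
- tray: Fixed sorting tray on the bench: a flat black plate whose top is 90 mm above the bench, with an aluminium rim 5 mm thick and 12 mm high above the plate. Origin: on the bench, midway in x. The plate spans x -120..+120 and y -140..+100 mm of the tray frame, rim included; z up. The +y rim has one gap in its middle, the gate, with the catch slot right behind it.
- gate (a point): Middle of the gate at plate height, 97.5 mm along tray +y. The gate is a gap 38 mm wide (along tray x) between two round posts 6 mm thick and 12 mm high; rim and posts fill tray y 94..100 mm. The plate ends at tray y 100 mm, where parts drop. Parts go through along tray +y.
- slot (a point): Middle of the floor of the open-topped aluminium catch slot, 135 mm along tray +y. Inside it spans tray x -40..+40, y +100..+170 mm; floor 6 mm above the bench (84 mm below the plate), outer walls 4 mm thick, to 102 mm above the bench.
- collar_a: Loose round steel grip collar (one of three alike), disc 30 mm across and 14 mm high with a dark bore, 40 to 85 g, lying flat on the tray's plate at tray y -75..0 mm. Origin: centre of its underside, z up when flat. It slides easily under a light push and falls into the slot once its centre is a few mm past the plate's edge.
- collar_a_center (a point): Centre of collar_a, 7 mm above its underside.
- collar_b: Loose round steel grip collar (two of three alike), disc 30 mm across and 14 mm high with a dark bore, 40 to 85 g, lying flat on the tray's plate at tray y -75..0 mm. Origin: centre of its underside, z up when flat. It slides easily under a light push and falls into the slot once its centre is a few mm past the plate's edge.
- collar_b_center (a point): Centre of collar_b, 7 mm above its underside.
- collar_c: Loose round steel grip collar (three of three alike), disc 30 mm across and 14 mm high with a dark bore, 40 to 85 g, lying flat on the tray's plate at tray y -75..0 mm. Origin: centre of its underside, z up when flat. It slides easily under a light push and falls into the slot once its centre is a few mm past the plate's edge.
- collar_c_center (a point): Centre of collar_c, 7 mm above its underside.
- jar: Small amber glass jar with white cap, 28 mm across, 39 mm high, standing on the tray's plate in one corner beside the gate. Leave it. Origin: centre of its underside.
- vise: Square brass machine block, 22 by 22 by 14 mm, lying on the tray's plate in the other corner beside the gate. Leave it. Origin: centre of its underside.
- ink_tall: Blue ink bottle, 36 mm across, 110 mm high, on the bench to the left of the tray. Leave it. Origin: centre of its underside.
- ink_short: Orange ink bottle, 36 mm across, 85 mm high, on the bench to the left of the tray. Leave it. Origin: centre of its underside.
- spray: Clear spray bottle, 66 mm across, 175 mm high, on the bench to the left. Leave it. Origin: centre of its underside.
- tape: Roll of blue tape lying on the bench to the right, 90 mm across, 24 mm high. Leave it. Origin: centre of its underside.
- cup: Open steel cup, 76 mm across, 100 mm high, on the bench to the right. Leave it. Origin: centre of its underside.

How it is judged (in metres and radians):
On the way, in this order (a step that is already met when the one before it is completed fails the run):
1. a first collar has dropped into the slot, alone (((z of collar_a_center in the frame of tray below 0.08 m and x of collar_a_center in the frame of tray between -0.042 and 0.042 m and y of collar_a_center in the frame of tray between 0.098 and 0.172 m) or (z of collar_b_center in the frame of tray below 0.08 m and x of collar_b_center in the frame of tray between -0.042 and 0.042 m and y of collar_b_center in the frame of tray between 0.098 and 0.172 m) or (z of collar_c_center in the frame of tray below 0.08 m and x of collar_c_center in the frame of tray between -0.042 and 0.042 m and y of collar_c_center in the frame of tray between 0.098 and 0.172 m))), for 0.2 s.
2. a second collar has dropped into the slot ((((z of collar_a_center in the frame of tray below 0.08 m and x of collar_a_center in the frame of tray between -0.042 and 0.042 m and y of collar_a_center in the frame of tray between 0.098 and 0.172 m) and (z of collar_b_center in the frame of tray below 0.08 m and x of collar_b_center in the frame of tray between -0.042 and 0.042 m and y of collar_b_center in the frame of tray between 0.098 and 0.172 m)) or ((z of collar_a_center in the frame of tray below 0.08 m and x of collar_a_center in the frame of tray between -0.042 and 0.042 m and y of collar_a_center in the frame of tray between 0.098 and 0.172 m) and (z of collar_c_center in the frame of tray below 0.08 m and x of collar_c_center in the frame of tray between -0.042 and 0.042 m and y of collar_c_center in the frame of tray between 0.098 and 0.172 m)) or ((z of collar_b_center in the frame of tray below 0.08 m and x of collar_b_center in the frame of tray between -0.042 and 0.042 m and y of collar_b_center in the frame of tray between 0.098 and 0.172 m) and (z of collar_c_center in the frame of tray below 0.08 m and x of collar_c_center in the frame of tray between -0.042 and 0.042 m and y of collar_c_center in the frame of tray between 0.098 and 0.172 m)))), for 0.2 s.
3. the third collar has dropped into the slot (z of each of collar_a_center, collar_b_center, collar_c_center in the frame of tray below 0.08 m and x of collar_a_center in the frame of tray between -0.042 and 0.042 m and y of collar_a_center in the frame of tray between 0.098 and 0.172 m and x of collar_b_center in the frame of tray between -0.042 and 0.042 m and y of collar_b_center in the frame of tray between 0.098 and 0.172 m and x of collar_c_center in the frame of tray between -0.042 and 0.042 m and y of collar_c_center in the frame of tray between 0.098 and 0.172 m), for 0.2 s.
At the end, for the whole second after the job is handed in: All three collars are at rest (under 20 mm/s) inside the catch slot's walls, with their centres at least 10 mm below the top of the plate (all of step 3 and linear speed of each of collar_a, collar_b, collar_c below 0.02 m/s); the robot touches nothing.
It fails at once if a collar is lifted (centre more than 10 mm above where it lies on the plate) (z of any of collar_a_center, collar_b_center, collar_c_center in the frame of tray above 0.107 m).
It fails at once if a collar is knocked off the tray elsewhere than into the slot ((height (world z) of collar_a_center below 0.08 m and y of collar_a_center in the frame of tray below 0.09 m) or (height (world z) of collar_b_center below 0.08 m and y of collar_b_center in the frame of tray below 0.09 m) or (height (world z) of collar_c_center below 0.08 m and y of collar_c_center in the frame of tray below 0.09 m)).
It fails at once if the jar or the brass block on the tray is moved by more than 10 mm (distance of any of jar, vise from where it was at the start of the episode above 0.01 m).
It fails at once if a thing standing on the bench is moved by more than 10 mm (distance of any of ink_tall, ink_short, spray, tape, cup from where it was at the start of the episode above 0.01 m).
It also fails if it takes over 72 s, if anything falls off the work surface, if the arm or the gripper's body presses on something with over 40 N, if the wrist force passes 120 N, or if a joint passes its speed limit or range.

### The arm

A 6-joint arm with a two-finger parallel gripper is mounted at the origin on the work surface. World frame = base frame: x ahead of the robot, y to its left, z up, the work surface at z = 0. Lengths are in mm, angles in rad, forces in N, time in s.
With the tool pointing down it reaches from about 400 to 925 mm from the base axis. Payload 12.5 kg.
Tool frame: the origin (TCP) lies midway between the tips of the shut fingers; the grasp point (between the pads) lies 19 mm behind it (env.grip_depth is the distance from the TCP to the grasp point, in mm); z points along the fingers, y is the line along which they close (so a half turn about z gives the same grasp; the last joint's range is limited). The gripper opens to 95 mm and grips with 3 to 60 N. Pads are 20 mm wide; open, the fingers measure 119 mm over their backs; the gripper's body (75 mm by 180 mm) begins 59 mm behind the grasp point.
Start: joints at [1.184, 0.491, 1.559, -0, 1.092, -0.106], TCP at [173.185, 600.544, 214.661] pointing down, gripper open.
Joint ranges: [-3.1, 3.1], [-0.84, 2.19], [0.05, 2.79], [-1.13, 4.28], [0.06, 2.93], [-2.69, 2.69]. Speed limits (rad/s): [2.22, 2.22, 2.79, 3.14, 3.14, 3.14].

### API

Orientations are given as [roll, pitch, yaw] about the fixed x, y, z axes, in that order (R = Rz(yaw) Ry(pitch) Rx(roll)).
In Python, from cell import monitor, viewer, order, env gives the robot as it stands.
- The arm moves only by the tool move_arm, never from a script. Its argument "moves" is one flat list of numbers, 4 for each row, row after row: the shift along the tool's x, y, z normalised to -1 to 1, where 1 is 0.15 m, then the turn about the tool's z normalised to -1 to 1, where 1 is pi/2 rad. A call has 1 to 10 rows; each row shifts and turns the commanded pose from where the row before left it, along the tool's axes as they then stand; what a row does not reach is not made up. A row lasts 1/8 s, in which the tool goes at most 62.5 mm and 10.7 degrees, less where a joint would pass 70% of its speed; a pose out of reach is approached as far as the arm can. A call with a number of a shift or a turn outside -1 to 1 is refused whole. A call with a gripper value outside its range is refused whole. "claw" is the finger opening in mm, from 0 to 95.1, set as the call begins (left out, the last holds). The fingers move at their own pace and stop on an object; the grip force is fixed at half the most. Time passes only in rows, so rows that do not move let the fingers close. It gives the time, the measured TCP pose, the force, the opening and the grip force at its end, in the units of the state.
- monitor.state(): the state, without advancing time (a new reading comes with each control period).
- viewer.read_camera(name): name is "scene" or "top" or "wrist"; returns the picture (384x512x3 uint8, red, green, blue); there is no depth.
- viewer.camera_info(name): a dict with "K" (3x3 intrinsics, pixels), "camera_from_world" (4x4, takes a point from world to camera coordinates). Camera axes: x right, y down, z forward; pixel columns grow to the right and rows downward; lengths in mm; the calibration is good to about 2 mm. A picture is of the moment at which its call begins: read the wrist's pose just before it. camera_info takes no time and is no camera call; for the wrist camera it gives the pose at the moment of the call.
- order.job_done(): hands the job in; it is judged then, once.
The state is a dict: "t": time; "joints": joint angles; "qvel": joint speeds; "tau": joint torques, N m; "eef_pos": TCP position; "tcp_rot": TCP orientation; "ft_force": force on the tool from outside, world axes, zero at the start; "moment": the same for the moment, N m; "opening": opening from 0.0 (shut) to 1.0 (fully open); "grip_force": force on a finger pad.
Only numpy, scipy, OpenCV 4.12 (cv2) and the standard library are available. Lean on these libraries where they do the work, as an engineer would, in place of code of your own. Each camera call takes 0.05 s, during which the arm holds its last target. There are 200 camera calls.

## Working session

There is one attempt and no reset: what is moved stays moved. The work goes in short steps, Python scripts to look and compute and a tool call to move; the robot and the scene stay as the last step left them, time stands still between calls to the robot, and variables do not carry over. Pictures are saved under pics/ and viewed, at most 10 in all, crops included, and the job is handed in when it is done.

Besides the shell and the picture viewer there is one more tool, called after "Request:" as a command line: name --argument value ..., lists and objects as JSON in quotes. move_arm: Moves the arm, as the interface text tells. Scaled input: -1 to 1 covers 0.15 m each way for a shift and pi/2 rad each way for a turn. Its arguments: {"type":"object","properties":{"moves":{"type":"array"},"claw":{"type":"number"}},"required":["moves"]}

```bash
mkdir -p pics; python3 - <<'E'
from cell import monitor, viewer
import cv2
s=monitor.state();print(s['t'],s['eef_pos'],s['tcp_rot'],s['opening'])
for n in("top","scene"):
    im=viewer.read_camera(n);cv2.imwrite(f'pics/{n}0.png',cv2.resize(im[:,:,::-1],(800,600),interpolation=cv2.INTER_CUBIC))
    i=viewer.camera_info(n);print(n,i['K'],i['camera_from_world'])
E
```

```text
0.0 [173.08696709 600.29818871 214.04882822] [-3.14046767e+00 -1.40531274e-04  2.86076928e+00] 1.0018800390764206
top [[411.80603813   0.         251.19531368]
 [  0.         411.80603813 192.26087029]
 [  0.           0.           1.        ]] [[ 3.85185912e-03 -9.99855182e-01  1.65764447e-02 -4.92767707e+00]
 [-9.93627310e-01 -5.69417251e-03 -1.12571514e-01  5.32724743e+02]
 [ 1.12649601e-01 -1.60371986e-02 -9.93505348e-01  1.10120442e+03]
 [ 0.00000000e+00  0.00000000e+00  0.00000000e+00  1.00000000e+00]]
scene [[372.75641017   0.         262.47342637]
 [  0.         372.75641017 192.29747385]
 [  0.           0.           1.        ]] [[-8.72541268e-01  4.88487061e-01  7.21983538e-03  4.76292403e+02]
 [ 2.88417405e-01  5.26990171e-01 -7.99435276e-01 -1.05785152e+02]
 [-3.94318571e-01 -6.95457943e-01 -6.00708843e-01  1.41610449e+03]
 [ 0.00000000e+00  0.00000000e+00  0.00000000e+00  1.00000000e+00]]
```

View pics/top0.png

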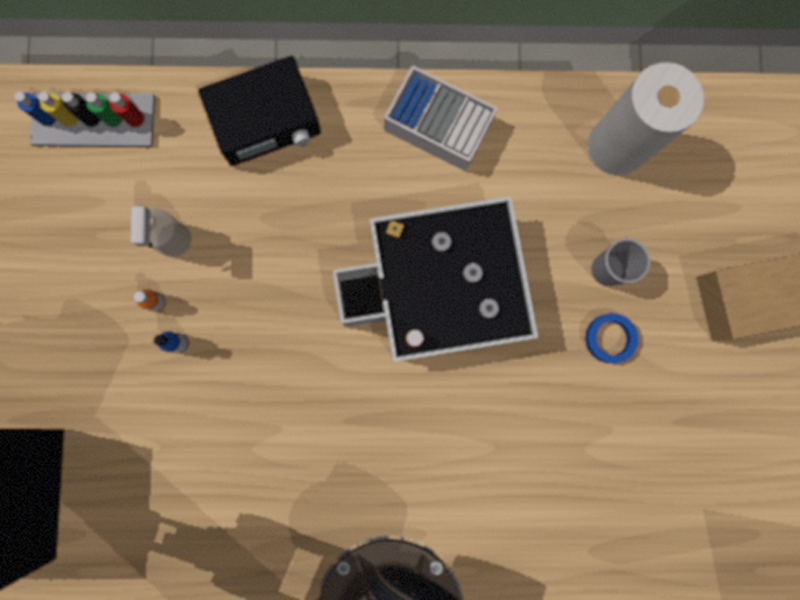

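The top view shows the tray at about (455,280) in the 800x600 picture. The gate is on its left (world +y) side, with collars at (441,241), (473,272), (488,308), brass at (395,229) and the jar at (414,338). I'll enlarge it.

```bash
python3 - <<'E'
from cell import viewer
import cv2
im=viewer.read_camera("top")[120:240,205:365,::-1]
cv2.imwrite('pics/crop0.png',cv2.resize(im,None,fx=5,fy=5,interpolation=cv2.INTER_CUBIC))
E
```

```text
(no output)
```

View pics/crop0.png

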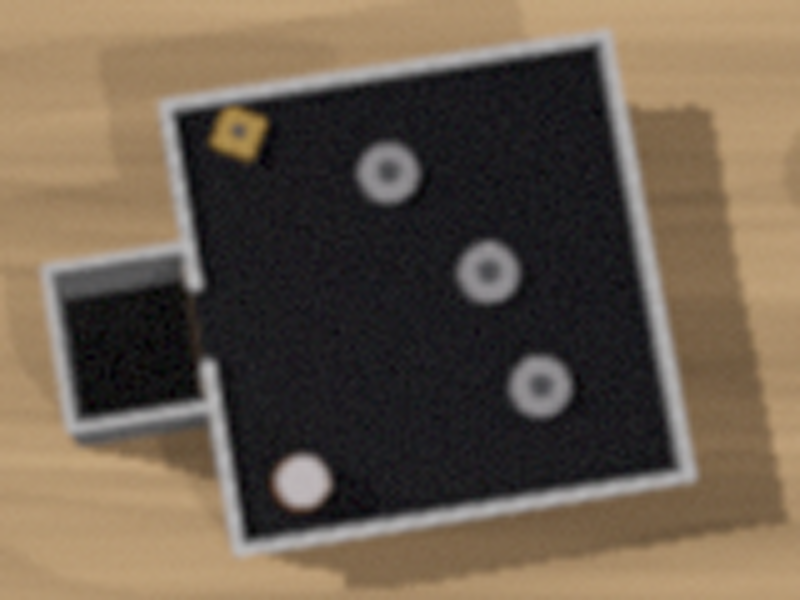

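Crop: rim corners at (160,101), (609,32), (695,482), (238,554). Gate posts near (196,288) and (208,362). Collars at (389,172), (488,271), (541,386). Brass at (239,133), jar cap at (302,482).

```bash
cat > h.py <<'E'
import numpy as np
from cell import viewer,monitor
def back(n,uv,z,info=None):
    i=info or viewer.camera_info(n);K=np.array(i['K']);T=np.array(i['camera_from_world']);R=T[:3,:3];t=T[:3,3]
    c=-R.T@t;d=R.T@np.linalg.inv(K)@np.array([uv[0],uv[1],1.]);return (c+d*(z-c[2])/d[2])[:2]
E
python3 - <<'E'
from h import *
cr=lambda p:(205+(p[0]+.5)/5-.5,120+(p[1]+.5)/5-.5)
P=np.array([back('top',cr(p),102) for p in [(160,101),(609,32),(695,482),(238,554)]])
# tray coords: +y is left in image (world +y); x=Rot: world = O+R(th)(x,y)
L=np.array([(120,100),(120,-140),(-120,-140),(-120,100)],float)
a=L-L.mean(0);b=P-P.mean(0)
th=np.arctan2((a[:,0]*b[:,1]-a[:,1]*b[:,0]).sum(),(a*b).sum())
R=np.array([[np.cos(th),-np.sin(th)],[np.sin(th),np.cos(th)]])
O=P.mean(0)-R@L.mean(0)
print('th',th,'O',O,'res',P-(L@R.T+O))
for n,p,z in [('A',(389,172),104),('B',(488,271),104),('C',(541,386),104),('brass',(239,133),104),('jar',(302,482),129),('postL',(196,288),102),('postR',(208,362),102)]:
    w=back('top',cr(p),z);print(n,w.round(1),(R.T@(w-O)).round(1))
E
```

```text
th 0.16679032885540607 O [560.32794468 -81.12241189] res [[-0.01251986 -0.03387689]
 [-0.96957227  1.09424761]
 [-0.55100589  0.65722401]
 [ 1.53309801 -1.71759473]]
A [624.8 -81.9] [ 63.5 -11.4]
B [ 573.2 -132.9] [  4.1 -53.2]
C [ 513.5 -159.6] [-59.2 -69.6]
brass [644.9  -3.9] [96.2 62.2]
jar [462.2 -35.4] [-89.2  61.4]
postL [563.6  18. ] [19.7 97.2]
postR [525.2  11.6] [-19.2  97.3]
```

Sizes match: the posts are 39 mm apart and the gate is centred on tray x=0. I'll push in order B, A, C. First I turn the tool so tool x points along tray +y and tool y along tray +x.

Request:
move_arm --moves '[0, 0, 0, 0.102, 0, 0, 0, 0.102, 0, 0, 0, 0.102, 0, 0, 0, 0.102, 0, 0, 0, 0.102, 0, 0, 0, 0.102, 0, 0, 0, 0.102, 0, 0, 0, 0]' --claw 16

```text
t: 1.15
eef_pos: [173.2, 600.4, 214.5]
tcp_rot: [-3.141, 0.0, 1.74]
ft_force: [0.0, -0.3, -0.6]
opening: 0.219
grip_force: 0.0
```

Request:
move_arm --moves '[-0.3, 0.1, 0, 0, -0.3, 0.1, 0, 0, -0.3, 0.1, 0, 0, -0.3, 0.1, 0, 0, -0.3, 0.1, 0, 0, -0.3, 0.1, 0, 0, -0.3, 0.1, 0, 0, -0.3, 0.1, 0, 0, -0.3, 0.1, 0, 0, 0, 0, 0, 0]'

```text
t: 2.4
eef_pos: [375.3, 221.9, 214.7]
tcp_rot: [3.141, 0.0, 1.739]
ft_force: [-0.3, -0.3, -0.2]
opening: 0.166
grip_force: 0.0
```

```bash
cat >> h.py <<'E'
TH=0.1668;O=np.array([560.3,-81.1]);R2=np.array([[np.cos(TH),-np.sin(TH)],[np.sin(TH),np.cos(TH)]])
tray=lambda w:R2.T@(np.array(w)[:2]-O)
def st():
    s=monitor.state();print('t',round(s['t'],2),'tray xy',tray(s['eef_pos']).round(1),'z',round(s['eef_pos'][2],1),'rot',np.round(s['tcp_rot'],3),'yawerr',round(s['tcp_rot'][2]-TH-np.pi/2,4),'F',np.round(s['ft_force'],1),'open',round(s['opening']*95.1,1))
E
python3 -c "
from h import *
st()"
```

```text
t 2.4 tray xy [-132.2  329.5] z 214.7 rot [3.141 0.    1.739] yawerr 0.0017 F [-0.3 -0.3 -0.2] open 15.8
```

Request:
move_arm --moves '[-0.308, 0.101, 0, 0, -0.308, 0.101, 0, 0, -0.308, 0.101, 0, 0, -0.308, 0.101, 0, 0, -0.308, 0.101, 0, 0, -0.308, 0.101, 0, 0, -0.308, 0.101, 0, 0, -0.308, 0.101, 0, 0, -0.308, 0.101, 0, 0, 0, 0, 0, 0]'

```text
t: 3.65
eef_pos: [579.4, -164.7, 213.8]
tcp_rot: [-3.141, -0.0, 1.74]
ft_force: [-0.6, 0.5, 0.1]
opening: 0.171
grip_force: 0.0
```

```bash
python3 - <<'E'
from h import *
import cv2
st()
i=viewer.camera_info("wrist");im=viewer.read_camera("wrist")
np.save('wi.npy',dict(K=i['K'],camera_from_world=i['camera_from_world']),allow_pickle=True)
cv2.imwrite('pics/w1.png',cv2.resize(im[:,:,::-1],(768,576)))
T=np.array(i['camera_from_world']);K=np.array(i['K'])
for n,p in dict(gL=(19,97.5,102),gR=(-19,97.5,102),A=(63.5,-11.4,104),B=(4.1,-53.2,104),C=(-59.2,-69.6,104)).items():
    w=np.r_[R2@np.array(p[:2])+O,p[2],1];c=K@(T@w)[:3];print(n,(c[:2]/c[2]*1.5).round())
E
```

```text
t 3.65 tray xy [  5.  -85.6] z 213.8 rot [-3.141 -0.     1.74 ] yawerr 0.0027 F [-0.6  0.5  0.1] open 16.3
gL [407. -13.]
gR [344. -14.]
A [471. 175.]
B [382. 238.]
C [291. 261.]
```

View pics/w1.png

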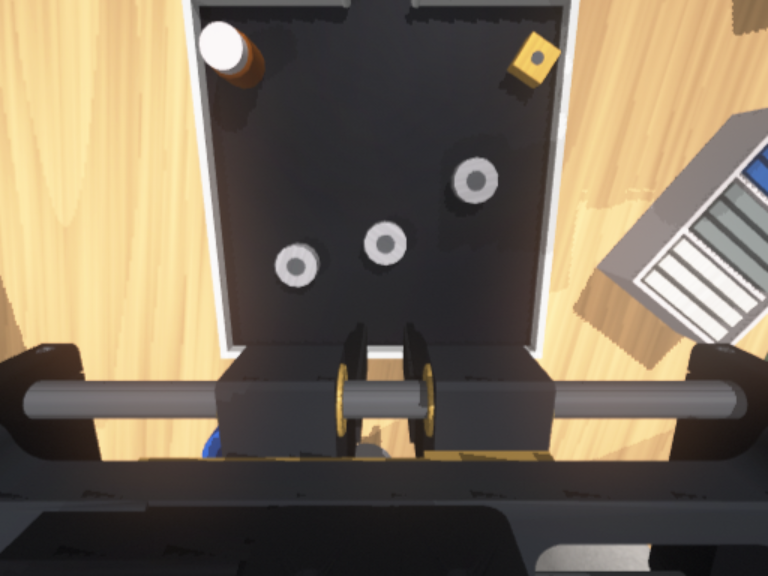

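The wrist view agrees with the plan. It shows collars at (475,181), (385,243), (297,266) and gate edges at columns 350 and 411. Everything is shifted about 5 px (2 mm) from prediction, so I move the tray origin by (+2,-1) mm. Then I descend behind B and push.

```bash
echo 'O=O+R2@np.array([2.,-1.])' >> h.py; python3 -c "
from h import *
st()"
```

```text
t 3.7 tray xy [  2.4 -83. ] z 213.9 rot [-3.141e+00 -1.000e-03  1.741e+00] yawerr 0.0032 F [0.7 0.6 0.1] open 16.4
```

Request:
move_arm --moves '[0, 0, 0.26, 0, 0, 0, 0.26, 0, 0, 0, 0.2, 0, 0, 0, 0.07, 0, 0, 0, 0, 0]'

```text
t: 4.32
eef_pos: [578.3, -162.3, 96.3]
tcp_rot: [-3.141, -0.0, 1.741]
ft_force: [0.5, 0.3, 0.7]
opening: 0.172
grip_force: 0.0
```

Request:
move_arm --moves '[0.05, 0, 0, 0, 0.1, 0, 0, 0, 0.1, -0.004, 0, 0, 0.1, -0.004, 0, 0, 0.1, -0.004, 0, 0, 0.1, -0.004, 0, 0, 0.1, -0.004, 0, 0, 0.1, 0, 0, 0, 0.1, 0, 0, 0, 0, 0, 0, 0]'

```text
t: 5.58
eef_pos: [553.6, -36.7, 96.0]
tcp_rot: [-3.141, -0.001, 1.741]
ft_force: [0.1, -0.1, 0.3]
opening: 0.169
grip_force: 0.0
```

```bash
cat >> h.py <<'E'
def snap(name):
    import cv2
    st();im=viewer.read_camera("top")[120:240,205:365,::-1]
    cv2.imwrite(f'pics/{name}.png',cv2.resize(im,None,fx=5,fy=5,interpolation=cv2.INTER_CUBIC))
def wsnap(name):
    import cv2
    st();im=viewer.read_camera("wrist")
    cv2.imwrite(f'pics/{name}.png',cv2.resize(im[:,:,::-1],(768,576)))
E
python3 -c "
from h import *
wsnap('w2')"
```

```text
t 5.58 tray xy [-1.2 45.9] z 96.0 rot [-3.141e+00 -1.000e-03  1.741e+00] yawerr 0.0029 F [ 0.1 -0.1  0.3] open 16.1
```

View pics/w2.png

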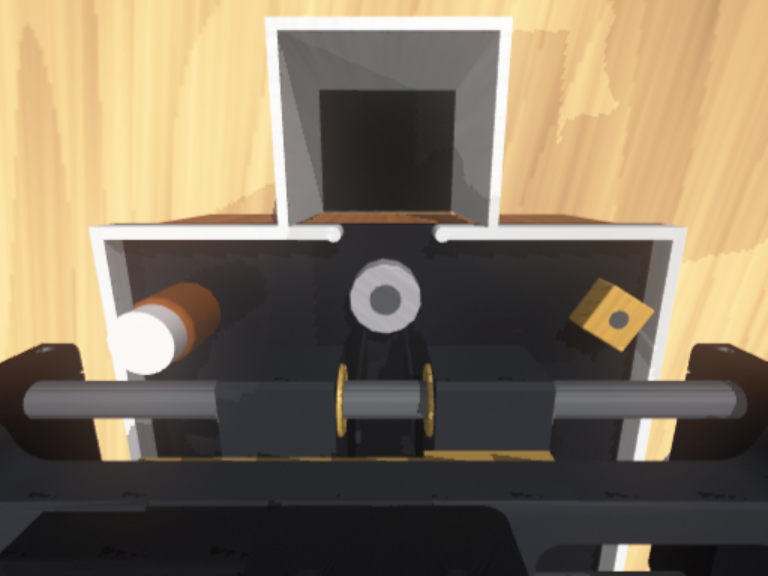

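The collar (385,297) is centred in the fingers. The posts at (335,233) and (442,233) put the gate 1.4 mm to tray +x, so I correct for that and finish the push.

Request:
move_arm --moves '[0.06, 0.008, 0, 0, 0.09, 0, 0, 0, 0.09, 0, 0, 0, 0, 0, 0, 0, 0, 0, 0, 0, 0, 0, 0, 0]'

```text
t: 6.38
eef_pos: [549.2, -2.5, 96.1]
tcp_rot: [3.141, -0.0, 1.739]
ft_force: [-0.1, 0.5, -0.3]
opening: 0.17
grip_force: 0.0
```

```bash
python3 -c "
from h import *
wsnap('w3')"
```

```text
t 6.38 tray xy [ 0.1 80.4] z 96.1 rot [ 3.141 -0.     1.739] yawerr 0.0014 F [-0.1  0.5 -0.3] open 16.1
```

View pics/w3.png

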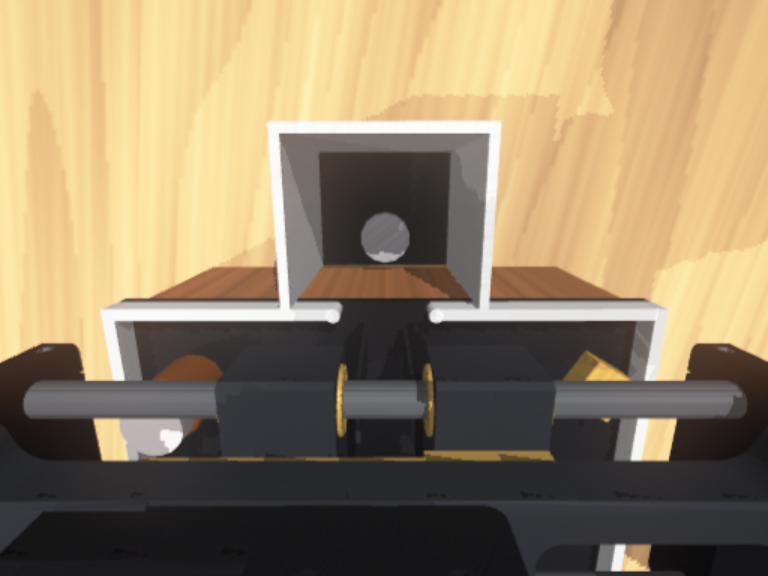

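B dropped into the slot (385,237), and the jar and brass haven't moved. For A I'll straddle it with the fingers open 42 mm, slide it sideways to the gate line, then push from behind.

Request:
move_arm --moves '[-0.05, 0, -0.2, 0, 0, 0, -0.2, 0, -0.2, 0.142, 0, 0, -0.2, 0.142, 0, 0, -0.163, 0.142, 0, 0, 0, 0, 0, 0, 0, 0, 0, 0]' --claw 42

```text
t: 7.3
eef_pos: [626.8, -82.0, 155.8]
tcp_rot: [-3.141, -0.001, 1.739]
ft_force: [0.3, 0.0, -0.7]
opening: 0.441
grip_force: 0.0
```

```bash
python3 -c "
from h import *
wsnap('w4')"
```

```text
t 7.3 tray xy [ 63.4 -10.9] z 155.8 rot [-3.141e+00 -1.000e-03  1.739e+00] yawerr 0.0013 F [ 0.3  0.  -0.7] open 42.0
```

View pics/w4.png

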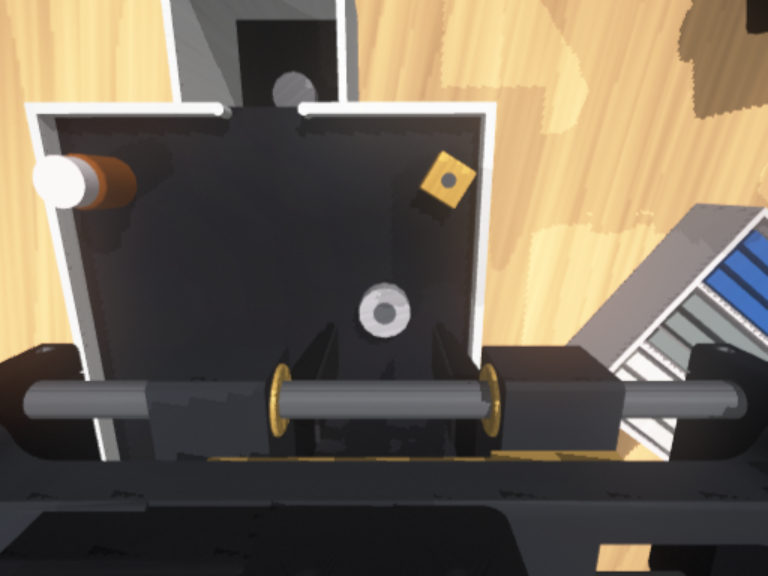

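```bash
python3 -c "
from h import *
for n,p,z in [('A',(385,313),104),('pl',(222,109),102),('pr',(304,109),102)]: print(n,tray(back('wrist',(p[0]/1.5,p[1]/1.5),z)).round(1))"
```

```text
A [ 64.8 -13.8]
pl [-18.8  94.7]
pr [23.1 94.8]
```

Request:
move_arm --moves '[-0.012, 0, 0.2, 0, 0, 0, 0.13, 0, 0, 0, 0.07, 0, 0, -0.04, 0, 0, 0, -0.08, 0, 0, 0, -0.1, 0, 0, 0, -0.1, 0, 0, 0, -0.09, 0, 0, 0, -0.04, 0, 0, 0, 0, 0, 0]'

```text
t: 8.6
eef_pos: [560.9, -95.4, 96.2]
tcp_rot: [-3.141, -0.0, 1.739]
ft_force: [-0.4, -0.2, -0.2]
opening: 0.442
grip_force: 0.0
```

```bash
python3 -c "
from h import *
st()"
```

```text
t 8.6 tray xy [ -3.7 -13.2] z 96.2 rot [-3.141 -0.     1.739] yawerr 0.0014 F [-0.4 -0.2 -0.2] open 42.0
```

Request:
move_arm --moves '[0, 0.025, 0, 0, -0.12, 0, 0, 0, -0.12, 0, 0, 0, 0, 0, 0, 0]'

```text
t: 9.1
eef_pos: [571.2, -131.9, 95.9]
tcp_rot: [3.141, 0.0, 1.737]
ft_force: [-0.3, 0.4, 0.0]
opening: 0.445
grip_force: 0.0
```

Request:
move_arm --moves '[0, 0, 0, 0, 0, 0, 0, 0, 0, 0, 0, 0]' --claw 16

```text
t: 9.48
eef_pos: [571.0, -129.8, 96.2]
tcp_rot: [3.142, -0.0, 1.74]
ft_force: [0.2, 0.4, 0.4]
opening: 0.197
grip_force: 0.0
```

```bash
python3 -c "
from h import *
wsnap('w5')"
```

```text
t 9.47 tray xy [  0.5 -48.8] z 96.2 rot [ 3.142 -0.     1.74 ] yawerr 0.0021 F [0.2 0.4 0.4] open 18.7
```

View pics/w5.png

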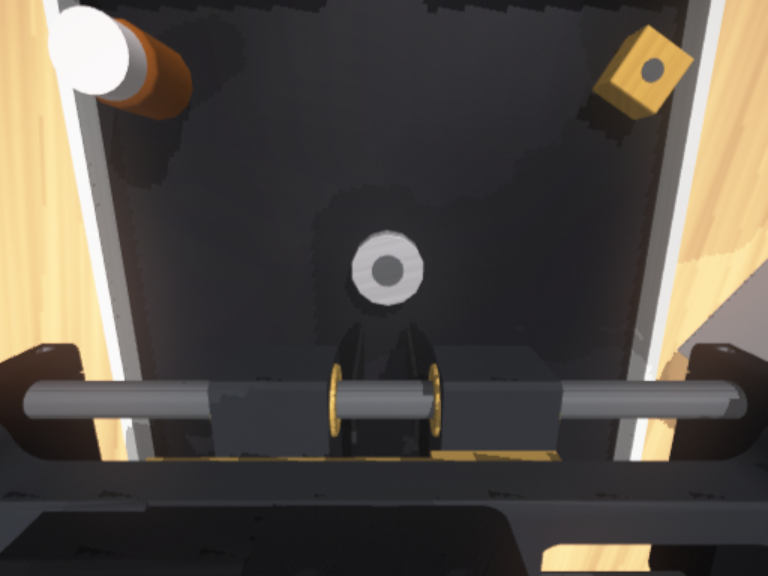

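Collar A sits straight ahead of the fingers at (388,268). Pushing it through.

Request:
move_arm --moves '[0.05, 0, 0, 0, 0.1, 0, 0, 0, 0.1, 0, 0, 0, 0.1, 0, 0, 0, 0.1, 0, 0, 0, 0.1, 0, 0, 0, 0.1, 0, 0, 0, 0.1, 0, 0, 0, 0.115, 0, 0, 0, 0, 0, 0, 0]'

```text
t: 10.78
eef_pos: [549.0, -1.0, 96.2]
tcp_rot: [-3.141, -0.0, 1.741]
ft_force: [-0.4, 0.2, 0.3]
opening: 0.17
grip_force: 0.0
```

Request:
move_arm --moves '[0, 0, 0, 0, 0, 0, 0, 0]'

```text
t: 11.02
eef_pos: [549.4, -2.6, 96.1]
tcp_rot: [3.142, -0.0, 1.739]
ft_force: [-0.5, 0.9, -0.2]
opening: 0.168
grip_force: 0.0
```

```bash
python3 -c "
from h import *
wsnap('w6')"
```

```text
t 11.03 tray xy [ 0.2 80.2] z 96.1 rot [ 3.142 -0.     1.739] yawerr 0.0011 F [-0.5  0.9 -0.2] open 16.0
```

View pics/w6.png

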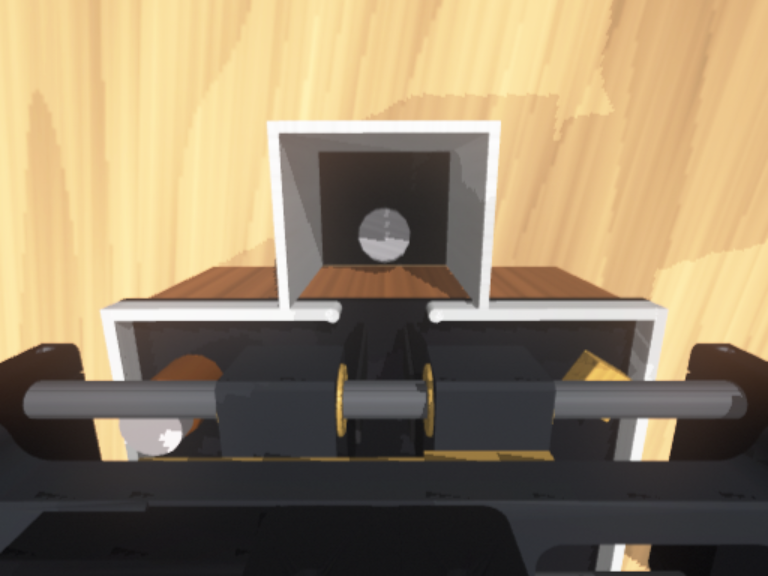

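A landed too, stacked on B at (384,235). Now C, done the same way from the other side.

Request:
move_arm --moves '[-0.05, 0, -0.2, 0, 0, 0, -0.2, 0, -0.24, -0.098, 0, 0, -0.24, -0.098, 0, 0, -0.24, -0.098, 0, 0, -0.237, -0.098, 0, 0, 0, 0, 0, 0, 0, 0, 0, 0]' --claw 42

```text
t: 12.08
eef_pos: [516.6, -160.8, 156.1]
tcp_rot: [-3.142, -0.0, 1.738]
ft_force: [-0.2, 0.8, -0.1]
opening: 0.443
grip_force: 0.0
```

```bash
cat >> h.py <<'E'
def circ():
    import cv2
    i=viewer.camera_info("wrist");im=cv2.medianBlur(cv2.cvtColor(viewer.read_camera("wrist"),cv2.COLOR_RGB2GRAY),5)
    c=cv2.HoughCircles(im,cv2.HOUGH_GRADIENT,1,20,param1=100,param2=14,minRadius=13,maxRadius=28)
    for u,v,r in (c[0][:8] if c is not None else []): print(u,v,r,tray(back('wrist',(u,v),104,i)).round(1))
E
python3 -c "
from h import *
wsnap('w7');circ()"
```

```text
t 12.07 tray xy [-58.4 -70.4] z 156.1 rot [-3.142 -0.     1.738] yawerr 0.0009 F [-0.2  0.8 -0.1] open 42.1
211.5 26.5 21.6 [-90.2  66.4]
466.5 35.5 19.4 [97.4 60.9]
254.5 205.5 18.2 [-58.7 -70.3]
31.5 269.5 16.6 [-262.5 -131.9]
481.5 269.5 16.5 [ 149.1 -131.2]
324.5 353.5 15.2 [  11.5 -225.3]
```

View pics/w7.png

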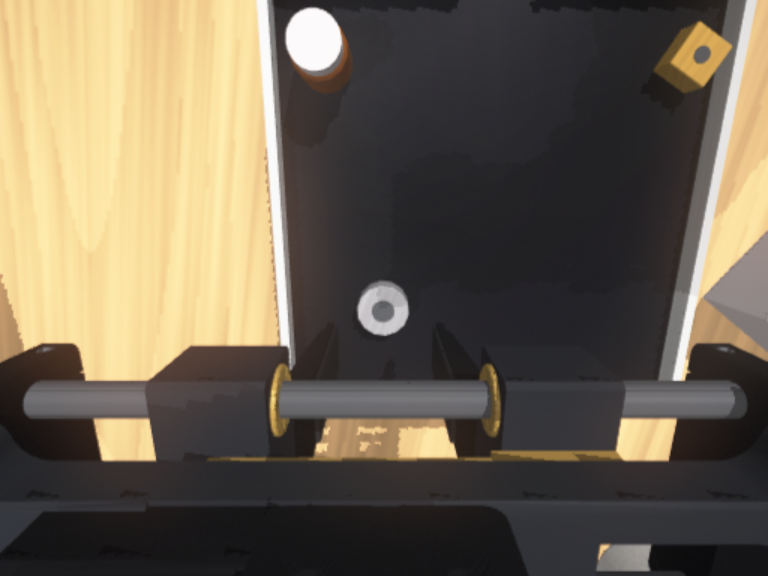

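C is centred between the fingers at (383,308). I'll descend, slide it to the gate line, and back off behind it.

Request:
move_arm --moves '[0, 0, 0.2, 0, 0, 0, 0.13, 0, 0, 0, 0.07, 0, 0, 0.04, 0, 0, 0, 0.08, 0, 0, 0, 0.1, 0, 0, 0, 0.1, 0, 0, 0, 0.08, 0, 0, 0, 0.035, 0, 0, 0, 0, 0, 0]'

```text
t: 13.42
eef_pos: [581.1, -149.9, 96.0]
tcp_rot: [3.142, -0.0, 1.739]
ft_force: [-0.1, 0.3, 0.1]
opening: 0.447
grip_force: 0.0
```

Request:
move_arm --moves '[0, -0.025, 0, 0, -0.12, 0, 0, 0, -0.12, 0, 0, 0, 0, -0.01, 0, 0]'

```text
t: 13.92
eef_pos: [581.9, -188.4, 96.0]
tcp_rot: [3.141, 0.0, 1.737]
ft_force: [0.1, 0.2, -0.3]
opening: 0.441
grip_force: 0.0
```

Request:
move_arm --moves '[0, 0, 0, 0, 0, 0, 0, 0, 0, 0, 0, 0]' --claw 16

```text
t: 14.3
eef_pos: [581.8, -186.1, 96.1]
tcp_rot: [3.142, -0.0, 1.74]
ft_force: [0.4, 0.1, 0.1]
opening: 0.196
grip_force: 0.0
```

```bash
python3 -c "
from h import *
st();circ()"
```

```text
t 14.3 tray xy [   1.8 -106.1] z 96.1 rot [ 3.142 -0.     1.74 ] yawerr 0.0021 F [0.4 0.1 0.1] open 18.7
258.5 179.5 24.6 [  4.1 -71.2]
31.5 269.5 16.6 [-147.3 -132.9]
478.5 269.5 19.1 [ 151.5 -132.3]
```

Request:
move_arm --moves '[0.03, 0.008, 0, 0, 0.1, 0, 0, 0, 0.1, 0, 0, 0, 0.1, -0.004, 0, 0, 0.1, -0.004, 0, 0, 0.1, -0.004, 0, 0, 0.1, -0.004, 0, 0, 0.1, 0, 0, 0, 0.1, 0, 0, 0, 0.05, 0, 0, 0]'

```text
t: 15.6
eef_pos: [558.3, -55.5, 96.1]
tcp_rot: [-3.142, -0.0, 1.74]
ft_force: [0.2, 0.1, -0.0]
opening: 0.167
grip_force: 0.2
```

```bash
python3 -c "
from h import *
st();circ()"
```

```text
t 15.6 tray xy [ 0.3 26.6] z 96.1 rot [-3.142 -0.     1.74 ] yawerr 0.0023 F [ 0.2  0.1 -0. ] open 15.9
256.5 89.5 18.5 [  1.2 113.1]
257.5 198.5 24.3 [ 2.  49.3]
96.5 190.5 25.2 [-97.4  54.2]
119.5 179.5 20.2 [-82.4  61.2]
415.5 180.5 17.2 [98.7 61. ]
480.5 268.5 16.0 [151.2   1.1]
```

Request:
move_arm --moves '[0.06, 0, 0, 0, 0.1, 0, 0, 0, 0.1, 0, 0, 0, 0.11, 0, 0, 0, 0, 0, 0, 0, 0, 0, 0, 0, 0, 0, 0, 0]'

```text
t: 16.52
eef_pos: [549.3, -2.1, 96.1]
tcp_rot: [3.142, -0.0, 1.739]
ft_force: [-0.3, 1.3, -0.2]
opening: 0.17
grip_force: 0.0
```

Request:
move_arm --moves '[-0.05, 0, -0.2, 0, 0, 0, -0.2, 0, -0.2, 0, -0.1, 0, 0, 0, 0, 0, 0, 0, 0, 0]'

```text
t: 17.15
eef_pos: [555.0, -38.7, 170.6]
tcp_rot: [-3.141, -0.001, 1.738]
ft_force: [0.6, -0.2, -0.3]
opening: 0.17
grip_force: 0.0
```

```bash
python3 -c "
from h import *
wsnap('w8')"
```

```text
t 17.15 tray xy [-0.1 43.7] z 170.6 rot [-3.141e+00 -1.000e-03  1.738e+00] yawerr 0.0008 F [ 0.6 -0.2 -0.3] open 16.1
```

View pics/w8.png

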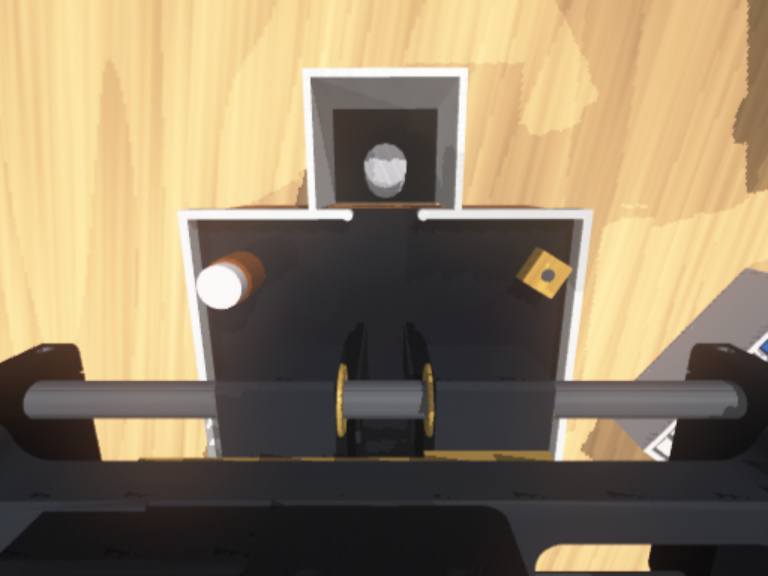

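The plate is clear and all three collars are stacked in the slot at (385,168). The jar and brass are in place, and the arm is clear of everything.

```bash
python3 -c "
from cell import order
print(order.job_done())"
```

```text
the job is handed in; nothing more can be done
None
```

I swept all three collars through the gate one at a time; the last picture shows them in the catch slot with the jar and brass block in place, and I handed the job in at about 17 s (no verdict was returned).

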